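# Hang a painted lamp shade on the drying carousel

## Task

Turn the drying carousel by its black crank peg until the empty hook points out over the red pointer on the stand. Then pick up the green lamp shade, slide its bracket over the upturned tip of that hook, and lower it gently until the hook takes its weight before letting go, so that it hangs straight on the hook behind the tip, with the hook still over the pointer. Do not force the shade against the carousel, do not touch the wet parts hanging there, and leave everything else on the bench alone.

Things in the scene. Friction and masses are not known exactly. Their poses are not given: they have to be found in the camera images.
- stand: Fixed dark steel foot (170 mm disc) and column of the carousel. Origin on the rotation axis at bench level; its x axis points away from the red pointer, z up. Its position and yaw differ each time.
- pointer (a point): Outer end of the red pointer lying on the bench, 140 mm from the axis along the stand's -x; it shows the loading direction.
- rotor: Turning part of the carousel, with all it carries. Origin on the axis, 140 mm above the bench, z up. Turns both ways without end; stiff bearing (about 0.22 N m), stays where left. Hub 48 mm across; on top a flat grey disc 110 mm across, its upper face 78 mm above the origin. Five radial hooks, one every 72 degrees; the empty one lies along the rotor's -x axis.
- slot (a point): Lower end of the slot in the hub for the empty hook's brass clamp, 24 mm from the axis, 14 mm above the rotor's origin. The clamp is set anywhere in this 36 mm slot: the centreline of the empty hook's rod lies 0 to 36 mm above this point, differs each time and is not measured; find it by touch or sight.
- rim_mark (a point): White mark on the disc's upper face, 50 mm from the axis, straight above the empty hook. Hook: 8 mm round steel rod, level and radial, from the hub to 105 mm from the axis, where an upturned tip of the same thickness rises 10 mm above the rod's upper side. It is springy up and down (about 2.5 N per mm, at most 12 mm), stiff otherwise, and may be touched from above.
- crank (a point): Crank peg, black, upright, round, 16 mm across, 48 mm tall, standing on the disc 42 mm from the axis, on the side opposite the empty hook. The point is 26 mm above the disc, on the peg's axis.
- wet_parts: The four freshly painted parts (red, yellow, blue, grey; up to 60 mm across) on the other four hooks, 85 mm from the axis, hanging 22 to 72 mm below their rods. Origin is that of the rotor. Not to be touched.
- shade: Green enamel lamp shade standing on the bench: 72 mm across at the rim (its underside, the origin), narrowing to a flat crown 44 mm across, 55 mm up; 200 to 300 g. On the crown stands a flat steel bracket, 38 mm wide along the shade's y axis, 8 mm thick along its x axis, top 112 mm above the bench. z is up.
- bracket (a point): Centre of the solid upper part of the shade's bracket (38 mm wide along y, 8 mm thick along x, 34 mm tall), 95 mm above the shade's underside: the place to grip, across the 38 mm width.
- eye (a point): Centre of the rectangular opening in the bracket, 26 mm wide along y and 23 mm high, through along x (either way round will do), 66.5 mm above the shade's underside. Its upper edge is 11.5 mm above this point and its lower edge (the crown) 11.5 mm below.
- screwdriver: Red-handled screwdriver lying on the bench. Leave alone.
- cup: Small aluminium cup, 60 mm across and 60 mm tall. Leave alone.
- socket: Dark steel socket, 32 mm across and 50 mm tall, standing. Leave alone.
- wrench: Steel wrench lying on the bench. Leave alone.
- paint_tin: Red paint tin, 70 mm across, 90 mm tall. Leave alone.
- brush: Brush lying on the bench. Leave alone.
Not all that is in view belongs to the job. Of the things like the shade, leave any that is blue or orange; of the rest the larger one is meant.

How it is judged:
On the way, in this order (a step that is already met when the one before it is completed fails the run):
1. the carousel is turned so that the empty hook is over the pointer (rim mark within 8 mm to either side) (y of rim_mark in the frame of stand between -0.008 and 0.008 m and x of rim_mark in the frame of stand below 0 m), for 0.3 s.
2. the bracket rests on the hook behind the tip while the shade is still held (x of eye in the frame of rotor between -0.099 and -0.06 m and y of eye in the frame of rotor between -0.014 and 0.014 m and angle between eye's own z axis and vertical below 0.2 rad and contact force between shade and rotor above 1 N and contact force between the fingers and shade above 1 N), for 0.2 s.
At the end, for the whole second after the job is handed in: The shade hangs released, at rest on the empty hook (over 1 N on the carousel), within 0.2 rad of upright, its eye 60 to 99 mm from the axis and within 14 mm of the hook's line; the rim mark is on the pointer's side, within 12 mm of the pointer's line (x of eye in the frame of rotor between -0.099 and -0.06 m and y of eye in the frame of rotor between -0.014 and 0.014 m and angle between eye's own z axis and vertical below 0.2 rad and contact force between shade and rotor above 1 N and y of rim_mark in the frame of stand between -0.012 and 0.012 m and x of rim_mark in the frame of stand below 0 m and linear speed of shade below 0.03 m/s and angular speed of shade below 0.3 rad/s and contact force between the fingers and shade below 0.1 N); the robot touches nothing.
It fails at once if the shade is forced against the carousel (more than 10 N) (contact force between shade and rotor above 10 N).
It fails at once if a wet part is touched (more than 1 N) (contact force between wet_parts and anything else above 1 N).
It fails at once if a bystander on the bench is moved by more than 25 mm (distance of any of screwdriver, cup, socket, wrench, paint_tin, brush from where it was at the start of the episode above 0.025 m).
It also fails if it takes over 72 s, if anything falls off the work surface, if the arm or the gripper's body presses on something with over 40 N, if the wrist force passes 120 N, or if a joint passes its speed limit or range.

## Robot

A 7-joint arm with a two-finger parallel gripper is mounted at the origin on the work surface. World frame = base frame: x ahead of the robot, y to its left, z up, the work surface at z = 0. Lengths are in m, angles in rad, forces in N, time in s.
With the tool pointing down it reaches from about 0.425 to 0.95 m from the base axis. Payload 4.7 kg.
Tool frame: the origin (TCP) lies on the centre line of the jaws, within the pads' length; the fingertips stand robot.nose_length ahead of it and the grasp point (between the pads) lies 8 mm behind it (robot.nose_length is the distance from the TCP to the fingertips, in m); z points along the fingers, x is the direction in which the jaws open and shut, and the axes are right-handed (so a half turn about z gives the same grasp; the last joint's range is limited). The gripper opens to 85 mm and grips with 20 to 120 N. Pads are 22 mm wide; open, the fingers measure 114 mm over their backs; the gripper's body (76 mm by 85 mm) begins 54 mm behind the grasp point. The pads swing forward as they close: fully open they stand 13 mm farther back than shut.
Start: joints at [-1.323, 0.469, -0.049, 1.532, 0.024, 1.141, -0.082], TCP at [0.184, 0.649, 0.242] pointing down, gripper open.
Joint ranges: [-2.59, 2.59], [-0.33, 1.99], [-1.39, 1.29], [0.1, 2.45], [-1.04, 4.18], [0.21, 1.99], [-2.66, 2.66]. Speed limits (rad/s): [2.57, 2.57, 3.14, 3.14, 3.14, 3.14, 3.14].

## Interface

Orientations are given as [roll, pitch, yaw] about the fixed x, y, z axes, in that order (R = Rz(yaw) Ry(pitch) Rx(roll)).
In Python, from plant import robot gives the robot as it stands. Calls block until the motion is done:
- robot.goto(position, orientation): joint-space move of the TCP to a pose.
- robot.move_straight(position, vel=0.15, attitude=None, contact_N=None): straight line of the TCP; attitude=None keeps the orientation; vel is the mean speed in m/s. With contact_N (N) it stops when the force on the tool has changed by that much, and returns True; else False.
- robot.move_joints(angles): joint-space move.
- robot.grip(opening, strength=None): opening from 0.0 (shut) to 1.0 (fully open); strength is the grip in N (None keeps the last); returns when the fingers have stopped.
- robot.sleep(seconds).
- robot.inverse_kinematics(position, orientation): joint angles nearest the present ones, or None.
- robot.sense(): the state.
- robot.grab_frame(name): name is "side" or "top" or "wrist"; returns a dict with "image" (480x640x3 uint8, red, green, blue), "range_z" (480x640 float32, m along the optical axis (not along the pixel's ray), 0 where there is no reading), "fx", "fy", "cx", "cy" (pixels), "R" (3x3) and "t" (3): a world point X has camera coordinates R X + t. Camera axes: x right, y down, z forward; pixel columns grow to the right and rows downward; lengths in m; the calibration is good to about 2 mm. A picture is of the moment at which its call begins.
A pose or a line that the arm cannot do raises robot.IKError and nothing moves.
- robot.close_job(): hands the job in, once; it reports no verdict.
The state is a dict: "t": time; "joint_pos": joint angles; "joint_velocities": joint speeds; "effort": joint torques, N m; "tcp_pos": TCP position; "tcp_rot": TCP orientation; "wrist_force": force on the tool from outside, world axes, zero at the start; "torque": the same for the moment, N m; "opening": opening from 0.0 (shut) to 1.0 (fully open).
Only numpy, scipy, OpenCV 4.12 (cv2) and the standard library are available. Lean on these libraries where they do the work, as an engineer would, in place of code of your own. Each camera call takes 0.05 s, during which the arm holds its last target.

## Working session

There is one attempt and no reset: what is moved stays moved. The work goes in short steps, each a Python script; the robot and the scene stay as the last script left them, time stands still between calls to the robot, and variables do not carry over. Pictures are saved under pics/ and viewed, and the job is handed in when it is done.

```bash
ls; mkdir -p pics
python3 - <<'E'
from plant import robot
import cv2,pickle
s=robot.sense();print(s['t'],s['tcp_pos'],s['tcp_rot'],robot.nose_length)
for n in ['side','top','wrist']:
    f=robot.grab_frame(n);pickle.dump(f,open(f'{n}0.pkl','wb'))
    cv2.imwrite(f'pics/{n}0.png',f['image'][:,:,::-1]); print(n,f['fx'],f['R'],f['t'],(f['range_z']>0).mean())
E
```

```text
pics
0.0 [0.1843173  0.6487577  0.24122904] [3.14149129e+00 1.99930137e-03 1.29398695e+00] 0.011
side 498.1806616913187 [[ 0.99609472 -0.08805463  0.00645751]
 [-0.05954631 -0.72399979 -0.68722525]
 [ 0.0651886   0.68415692 -0.72641569]] [-0.55529186  0.13488422  1.28978167] 0.995712890625
top 434.2771513687102 [[-0.01108093 -0.99989914 -0.00888344]
 [-0.998773    0.01149641 -0.04816979]
 [ 0.04826706  0.00833877 -0.99879966]] [0.02574907 0.57565755 1.14339338] 0.9960384114583334
wrist 346.5473021783846 [[ 2.72700089e-01  9.62098776e-01 -7.78806222e-04]
 [ 9.09723896e-01 -2.57591189e-01  3.25651982e-01]
 [ 3.13108760e-01 -8.95138231e-02 -9.45489387e-01]] [-0.67531175 -0.04290276  0.38034075] 0.9960026041666666
```

View pics/side0.png

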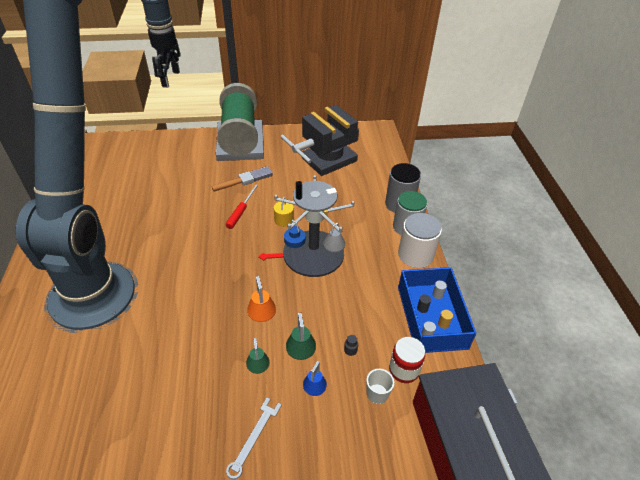

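View pics/top0.png

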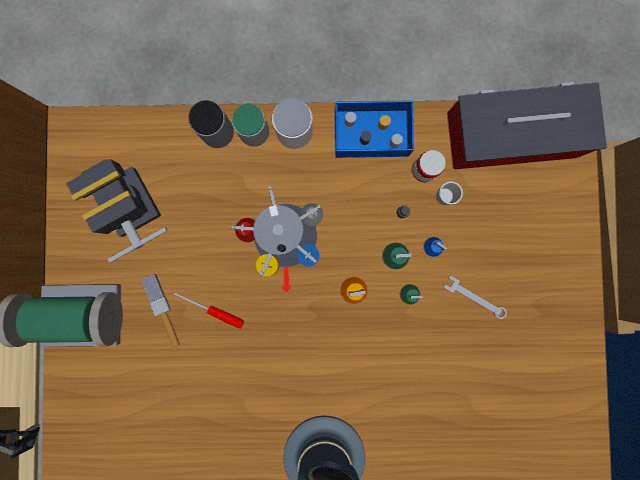

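Run:
```python
import cv2,pickle
t=pickle.load(open('top0.pkl','rb'))['image'][:,:,::-1]
cv2.imwrite('pics/c1.png',cv2.resize(t[170:310,215:355],None,fx=4.2,fy=4.2,interpolation=cv2.INTER_CUBIC))
cv2.imwrite('pics/c2.png',cv2.resize(t[200:320,330:470],None,fx=5,fy=5,interpolation=cv2.INTER_CUBIC))
t=pickle.load(open('side0.pkl','rb'))['image'][:,:,::-1]
cv2.imwrite('pics/c3.png',cv2.resize(t[170:410,220:420],None,fx=2.5,fy=2.5,interpolation=cv2.INTER_CUBIC))
```

```text
(no output)
```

View pics/c1.png

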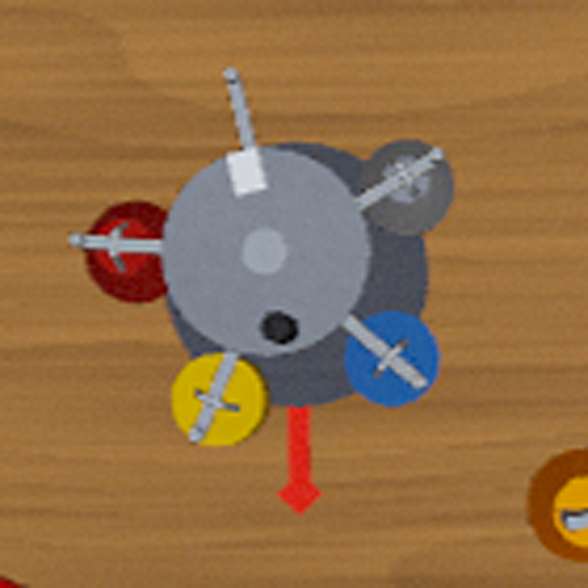

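View pics/c2.png

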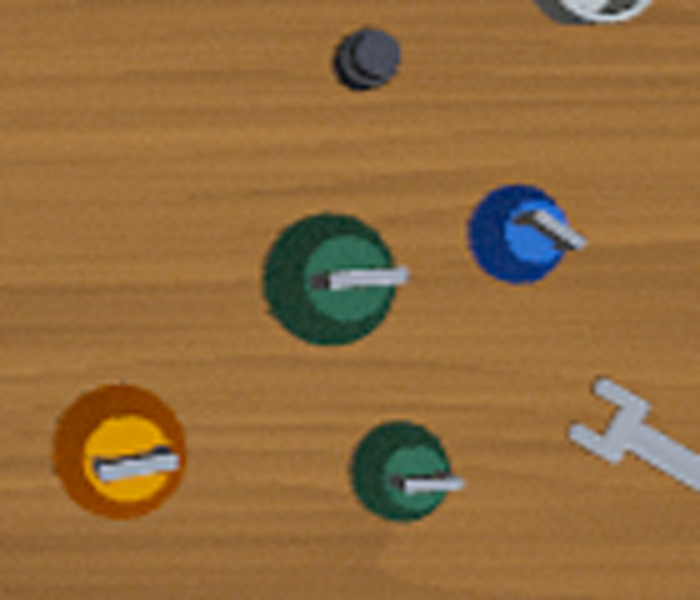

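View pics/c3.png

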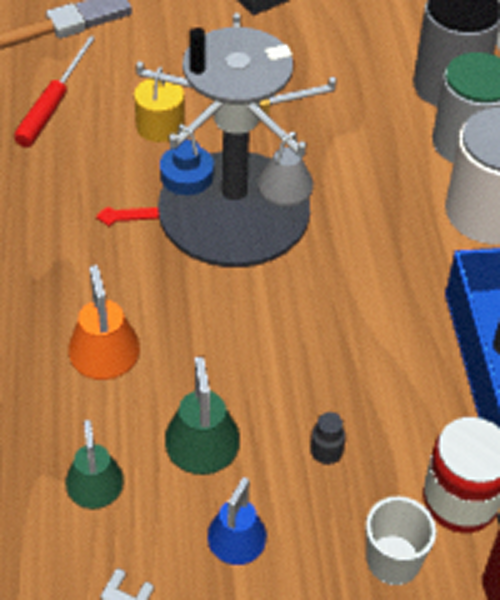

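```bash
cat > h.py <<'E'
import numpy as np,cv2,pickle
def ray(f,u,v):
    d=f['R'].T@np.array([(u-f['cx'])/f['fx'],(v-f['cy'])/f['fy'],1.]); c=-f['R'].T@f['t']; return c,d
def onz(f,u,v,z):
    c,d=ray(f,u,v); return c+d*(z-c[2])/d[2]
def proj(f,X):
    p=f['R']@np.asarray(X,float)+f['t']; return f['fx']*p[0]/p[2]+f['cx'],f['fy']*p[1]/p[2]+f['cy']
def blobs(m,minA=15):
    n,l,s,c=cv2.connectedComponentsWithStats(m.astype(np.uint8));
    return [(s[i,4],c[i],l==i,s[i]) for i in range(1,n) if s[i,4]>=minA]
def cloud(f):
    v,u=np.mgrid[:480,:640]; z=f['range_z']
    P=np.stack([(u-f['cx'])/f['fx']*z,(v-f['cy'])/f['fy']*z,z],-1)-f['t']
    P=P@f['R']; P[z==0]=np.nan; return P
E
python3 - <<'E'
from h import *
np.set_printoptions(precision=4,suppress=True)
f=pickle.load(open('top0.pkl','rb'));im=f['image'];hsv=cv2.cvtColor(im,cv2.COLOR_RGB2HSV);P=cloud(f)
H,S,V=[hsv[...,i].astype(int) for i in range(3)]
roi=np.zeros((480,640),bool);roi[160:320,210:480]=1
disc=roi&(abs(P[...,2]-.218)<.012)&(S<90)
for a,c,m,s in blobs(disc,200):
    cn=cv2.findContours(m.astype(np.uint8),0,1)[0][0]; (e,r)=cv2.minEnclosingCircle(cn)[0:2]
    print('disc',a,e,r,onz(f,*e,.218),'meanz',np.nanmean(P[m],0))
mk=disc&(V>195)&(S<40)
for a,c,m,s in blobs(mk,10): print('mark',a,c,onz(f,*c,.218))
red=roi&((H<6)|(H>174))&(S>180)&(V>150)
for a,c,m,s in blobs(red,20):
    ys,xs=np.where(m);tip=ys.max();print('red',a,c,onz(f,*c,0.003),'tip',onz(f,xs[ys==tip].mean(),tip,.003),'top',onz(f,xs[ys==ys.min()].mean(),ys.min(),.003),np.nanmean(P[m],0))
    q=P[m];q=q[~np.isnan(q[:,0])]
pk=roi&(V<50)&(P[...,2]>.235)
for a,c,m,s in blobs(pk,5): print('peg',a,c,onz(f,*c,.266),np.nanmax(P[m][:,2]))
gr=roi&(H>60)&(H<95)&(S>90)
for a,c,m,s in blobs(gr,40):
    d=m&(V<110)
    cn=np.vstack(cv2.findContours(m.astype(np.uint8),0,1)[0]);e,r=cv2.minEnclosingCircle(cn)
    cr=m&(P[...,2]>.045)
    print('green',a,e,r,r*(f['fx'])**-1*1.14,'crown',onz(f,*np.array(np.where(cr))[::-1].mean(1),.055),'base',onz(f,*e,.01))
br=roi&(P[...,2]>.098)&(P[...,2]<.13)
for a,c,m,s in blobs(br,10):
    print('hi',a,c,np.nanmean(P[m],0))
    q=P[m][:,:2];w,v=np.linalg.eigh(np.cov(q.T));print('  axis',v[:,1],np.sqrt(w)*np.sqrt(12))
ft=roi&(abs(P[...,2]-.01)<.012)&(S<60)&(V<110)
for a,c,m,s in blobs(ft,100): print('foot',a,c,s,np.nanmean(P[m],0))
fs=pickle.load(open('side0.pkl','rb'));Ps=cloud(fs);ims=fs['image'];hs=cv2.cvtColor(ims,cv2.COLOR_RGB2HSV)
m=(abs(Ps[...,2]-.218)<.006)&(abs(Ps[...,0]-.57)<.2)&(abs(Ps[...,1]-.1)<.2)
for a,c,m,s in blobs(m,200):
    cn=cv2.findContours(m.astype(np.uint8),0,1)[0][0];q=np.array([onz(fs,*p[0],.218)[:2] for p in cn],np.float32)
    e,r=cv2.minEnclosingCircle(q);print('side disc',a,e,r,c)
E
```

```text
disc 1883 (277.5, 229.5) 24.909936904907227 [0.5869 0.0972 0.218 ] meanz [0.5879 0.0971 0.2183]
mark 71 [273.2113 210.2254] [0.6296 0.1063 0.218 ]
red 133 [285.8271 279.7519] [0.4668 0.0956 0.003 ] tip [0.4368 0.0953 0.003 ] top [0.5009 0.0948 0.003 ] [0.4669 0.0955 0.0039]
red 181 [220.6851 314.3923] [0.3764 0.2705 0.003 ] tip [0.3639 0.2483 0.003 ] top [0.399  0.2991 0.003 ] [0.3789 0.266  0.0233]
peg 37 [281.027  247.6757] [0.5455 0.0857 0.266 ] 0.2707238046009717
green 451 (395.5, 255.625) 12.860528945922852 0.03375955412838323 crown [ 0.5284 -0.1956  0.055 ] base [ 0.5281 -0.1979  0.01  ]
green 245 (409.8050842285156, 293.88134765625) 9.66225528717041 0.025363920235403615 crown [ 0.4282 -0.2337  0.055 ] base [ 0.4262 -0.2337  0.01  ]
hi 21 [470.7143 160.2857] [ 0.7583 -0.3675  0.1147]
  axis [-0.0426  0.9991] [0.0024 0.0377]
hi 40 [306.6   206.975] [0.6473 0.0349 0.1245]
  axis [-0.5512  0.8343] [0.0165 0.0538]
hi 79 [313.7215 219.8101] [0.616  0.018  0.1233]
  axis [-0.5146  0.8575] [0.0289 0.0629]
hi 32 [245.6562 219.875 ] [0.6178 0.1828 0.1236]
  axis [-0.1422  0.9898] [0.014  0.0499]
hi 54 [244.4074 238.1296] [0.5736 0.1861 0.123 ]
  axis [0.342  0.9397] [0.0174 0.055 ]
hi 55 [402.4909 255.0909] [ 0.5285 -0.1966  0.112 ]
  axis [-0.0736  0.9973] [0.0084 0.0406]
hi 18 [276.7778 264.5   ] [0.5091 0.1086 0.119 ]
  axis [-1.      0.0003] [0.0121 0.0446]
hi 60 [356.6667 292.7167] [ 0.4386 -0.084   0.1111]
  axis [-0.1721  0.9851] [0.0088 0.039 ]
foot 272 [307.9449 234.7978] [298 220  19  26 272] [0.5862 0.0348 0.0127]
foot 260 [287.6231 258.2308] [272 248  27  19 260] [0.5243 0.0896 0.0123]
side disc 984 (0.5850129127502441, 0.09295190870761871) 0.05752044543623924 [315.8963 195.9329]
```

Run:
```python
from h import *
np.set_printoptions(precision=4,suppress=True)
f=pickle.load(open('side0.pkl','rb'));im=f['image'];hsv=cv2.cvtColor(im,cv2.COLOR_RGB2HSV);P=cloud(f)
H,S,V=[hsv[...,i].astype(int) for i in range(3)]
roi=np.zeros((480,640),bool);roi[170:290,255:370]=1
red=roi&((H<6)|(H>174))&(S>180)&(V>130)
for a,c,m,s in blobs(red,20):
    ys,xs=np.where(m);u=xs.min();print('red',a,c,'tip',onz(f,u,ys[xs==u].mean(),.003),'back',onz(f,xs.max(),ys[xs==xs.max()].mean(),.003),np.nanmean(P[m],0))
pk=roi&(V<45)&(P[...,2]>.23)
for a,c,m,s in blobs(pk,5): ys,xs=np.where(m);print('peg',a,c,onz(f,*c,.242),s)
ft=roi&(abs(P[...,2]-.011)<.006)&(S<90)&(V<110)
for a,c,m,s in blobs(ft,100):
    cn=cv2.convexHull(np.vstack(cv2.findContours(m.astype(np.uint8),0,1)[0]))
    q=np.array([onz(f,*p[0],.012)[:2] for p in cn],np.float32);print('foot',a,cv2.minEnclosingCircle(q))
ft=pickle.load(open('top0.pkl','rb'))
print([proj(ft,x) for x in [(.586,.0957,.012),(.446,.0955,.003)]])
from plant import robot
ax=np.array([.586,.0957])
q=None
for th in np.radians(np.linspace(193.6,360,6)):
  for off in (-np.pi/2,np.pi/2):
    p=ax+.042*np.array([np.cos(th),np.sin(th)])
    y=(th+off+np.pi)%(2*np.pi)-np.pi
    print(np.degrees(th),off,np.degrees(y),robot.inverse_kinematics([*p,.24],[np.pi,0,y]))
```

```text
red 114 [270.1667 255.5263] tip [0.4338 0.0961 0.003 ] back [0.4976 0.0965 0.003 ] [0.4647 0.0941 0.0044]
peg 81 [298.4691 188.7407] [0.5446 0.0927 0.242 ] [296 182   6  15  81]
foot 945 ((0.583662748336792, 0.08920116722583771), 0.08473818004131317)
[(np.float64(285.1696765922503), np.float64(235.15084755151858)), (np.float64(285.90859294307603), np.float64(287.5444126499248))]
193.6 -1.5707963267948966 103.59999999999997 [-0.4743  0.2721  0.2964  1.8461 -0.0913  1.0365  1.6665]
193.6 1.5707963267948966 -76.40000000000003 [-0.8038  0.3167  0.72    1.8631 -0.2391  1.0495 -1.3216]
226.88 -1.5707963267948966 136.88000000000002 [-0.3657  0.2848  0.2157  1.8221 -0.0697  1.042   2.2658]
226.88 1.5707963267948966 -43.11999999999996 [-0.6993  0.3212  0.6434  1.84   -0.2199  1.052  -0.7231]
260.15999999999997 -1.5707963267948966 170.15999999999994 [ 0.6491  0.5848 -1.1736  1.7214  0.5711  1.2279  2.3014]
260.15999999999997 1.5707963267948966 -9.839999999999998 [-0.6233  0.3508  0.5925  1.7922 -0.2212  1.0652 -0.1228]
293.44 -1.5707963267948966 -156.55999999999997 [-0.9221  0.5633  1.1159  1.7515 -0.5459  1.178  -2.3798]
293.44 1.5707963267948966 23.439999999999966 [-0.5639  0.3849  0.5325  1.7339 -0.2177  1.0818  0.4487]
326.72 -1.5707963267948966 -123.27999999999996 [-0.9164  0.6038  1.1142  1.7037 -0.5771  1.2055 -1.8067]
326.72 1.5707963267948966 56.720000000000034 [-0.501   0.4066  0.4313  1.682  -0.1872  1.0939  0.9755]
360.0 -1.5707963267948966 -90.0 [-0.7319  0.4776  0.7319  1.6693 -0.3467  1.1289 -1.4761]
360.0 1.5707963267948966 90.0 [-0.4344  0.4111  0.2967  1.652  -0.1316  1.0982  1.4698]
```

Run:
```python
from h import *
from plant import robot
p,r=robot.sense()['tcp_pos'],robot.sense()['tcp_rot']
robot.move_straight([p[0],p[1],.38],vel=.3)
robot.goto([.50,.085,.38],[np.pi,0,np.radians(-76.4)])
s=robot.sense();print(s['t'],s['tcp_pos'],s['joint_pos'])
f=robot.grab_frame('wrist');pickle.dump(f,open('w1.pkl','wb'));cv2.imwrite('pics/w1.png',f['image'][:,:,::-1])
f=robot.grab_frame('side');pickle.dump(f,open('s1.pkl','wb'))
```

```text
3.0667 [0.49999652 0.086168   0.37986336] [-0.86247298  0.08915675  0.6694311   1.75160652 -0.05699109  1.32057876
 -1.51213574]
```

View pics/w1.png

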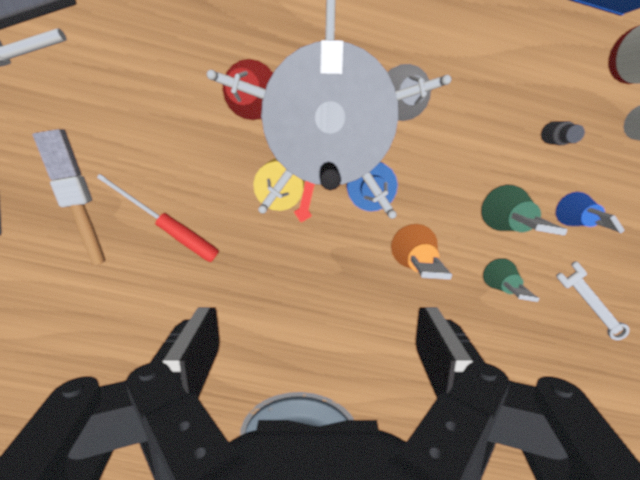

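```bash
cat > car.py <<'E'
from h import *
np.set_printoptions(precision=4,suppress=True)
def carousel(f,verbose=True):
    P=cloud(f);hsv=cv2.cvtColor(f['image'],cv2.COLOR_RGB2HSV);H,S,V=[hsv[...,i].astype(int) for i in range(3)]
    near=(abs(P[...,0]-.586)<.09)&(abs(P[...,1]-.095)<.09)
    m=near&(abs(P[...,2]-.218)<.008)
    b=max(blobs(m,100),key=lambda b:b[0])[2]
    cn=cv2.findContours(b.astype(np.uint8),0,1)[0];cn=max(cn,key=len)
    q=np.array([onz(f,*p[0],.218)[:2] for p in cn],np.float32);c,r=cv2.minEnclosingCircle(q)
    V0=np.median(V[b]);
    mk=cv2.morphologyEx(b.astype(np.uint8),cv2.MORPH_CLOSE,np.ones((3,3)))>0
    mk=mk&(V>min(V0+50,225))
    out=[onz(f,*x[1],.218)[:2] for x in sorted(blobs(mk,15),key=lambda x:-x[0])[:1]]
    near2=(abs(P[...,0]-.46)<.06)&(abs(P[...,1]-.095)<.06)&(P[...,2]<.02)
    red=near2&((H<8)|(H>172))&(S>130)&(V>120)
    rb=max(blobs(red,15),key=lambda b:b[0])[2];ys,xs=np.where(rb)
    R=np.array([onz(f,u,v,.003)[:2] for u,v in zip(xs,ys)]); tip=R[R[:,0]<R[:,0].min()+.003].mean(0)
    pk=near&(V<60)&(P[...,2]>.255)
    pb=[onz(f,*x[1],.266)[:2] for x in blobs(pk,5)]
    if verbose: print('centre',c,r,'mark',out,'tip',tip,'peg',pb)
    return np.array(c),r,out,tip,pb
E
python3 - <<'E'
from car import *
for n in ['w1','s1','top0']: carousel(pickle.load(open(n+'.pkl','rb')))
from plant import robot
print(robot.sense()['tcp_pos'])
E
```

```text
centre (0.5860422253608704, 0.0975702777504921) 0.05464212968945503 mark [array([0.6282, 0.1072])] tip [0.4354 0.0965] peg [array([0.5464, 0.0895]), array([0.3904, 0.1623]), array([ 0.3326, -0.0167]), array([ 0.4518, -0.0416]), array([0.2552, 0.2786]), array([0.272, 0.288]), array([ 0.3272, -0.1209]), array([0.2355, 0.3095]), array([0.23  , 0.3105]), array([0.218 , 0.3171])]
centre (0.5850144028663635, 0.09280742704868317) 0.057654187083244324 mark [array([0.6264, 0.1078])] tip [0.4353 0.095 ] peg [array([0.5563, 1.0531]), array([0.6215, 1.1742]), array([0.6276, 1.1173]), array([0.6258, 1.0683]), array([0.5514, 0.7902]), array([0.5417, 0.6475]), array([0.5284, 0.3979]), array([0.5184, 0.5913]), array([0.5436, 0.0794])]
centre (0.586868166923523, 0.09717845171689987) 0.05492817610502243 mark [array([0.6294, 0.1062])] tip [0.4361 0.0953] peg [array([0.5458, 0.0862])]
[0.5    0.086  0.3799]
```

Run:
```python
from car import *
from plant import robot
ax=np.array([.586,.0970]);r=.042
pt=lambda d:[*(ax+r*np.array([np.cos(np.radians(d)),np.sin(np.radians(d))])),.240]
yaw=lambda d:np.radians(d-360+90)
d=193.5;p=pt(d)
robot.grip(.55)
robot.goto([p[0],p[1],.30],[np.pi,0,yaw(d)])
robot.move_straight(p,vel=.12)
robot.grip(0,strength=25)
s=robot.sense();print(s['t'],s['tcp_pos'],s['opening'],s['wrist_force'])
for d in np.linspace(193.5,360.4,13)[1:]:
    robot.move_straight(pt(d),vel=.05,attitude=[np.pi,0,yaw(d)])
    s=robot.sense();print(round(d),s['t'],s['tcp_pos'],s['wrist_force'],s['torque'][2],s['joint_pos'][6])
robot.sleep(.3)
robot.grip(.35)
robot.sleep(.2)
s=robot.sense();print(s['t'],s['tcp_pos'],s['opening'],s['wrist_force'])
q=s['tcp_pos'];robot.move_straight([q[0],q[1],.33],vel=.2)
for n in ['side','top','wrist']:
    f=robot.grab_frame(n);pickle.dump(f,open(f'{n}2.pkl','wb'));cv2.imwrite(f'pics/{n}2.png',f['image'][:,:,::-1])
```

```text
5.1167 [0.5456 0.0876 0.241 ] 0.1774067658578651 [-1.5167  2.0204  6.2742]
207 5.5083 [0.549  0.0785 0.2409] [-2.3366  2.3966  6.7934] 0.14600591986838984 -1.1034862517478639
221 5.9 [0.5545 0.0702 0.2409] [-2.9725  2.2427  7.6921] 0.18826421772093024 -0.8587477887228789
235 6.2917 [0.5622 0.0631 0.2409] [-2.4603  1.1918  7.0406] 0.18093789714404807 -0.6151913423813895
249 6.6833 [0.5714 0.0584 0.2409] [-1.3721  1.7057  6.5616] 0.22659832604839872 -0.3741655199697309
263 7.075 [0.5811 0.056  0.241 ] [-1.5215  1.9536  6.0419] 0.07910915342220916 -0.13824542961050104
277 7.4667 [0.5915 0.0562 0.2409] [-1.3981  1.9386  6.0411] 0.3062188476863255 0.09305252483224945
291 7.8583 [0.6011 0.0589 0.241 ] [-2.7157  3.4979  6.7465] 0.27420511140093806 0.3187387014750185
305 8.25 [0.6098 0.0638 0.241 ] [-3.1969  2.5822  6.8951] 0.27974422852136954 0.5392670741925114
319 8.6417 [0.6168 0.07   0.2409] [-3.878   1.1637  7.5304] 0.12810931040816081 0.7549244188692781
333 9.0333 [0.6225 0.0779 0.2409] [-3.9055 -0.292   6.9696] 0.0921163424380522 0.9669654183883093
346 9.425 [0.6261 0.087  0.2409] [-5.4109 -0.1658  6.6014] 0.3242941070082329 1.176536792980739
360 9.8167 [0.6274 0.0962 0.2409] [-4.8366 -1.2899  8.8709] 0.2885499784253224 1.3838643667714956
10.6083 [0.628  0.0973 0.2397] 0.3496089599845387 [-0.4333 -0.2942  0.5324]
```

Run:
```python
from car import *
for n in ['side2','top2']:
    try: carousel(pickle.load(open(n+'.pkl','rb')))
    except Exception as e: print(e)
t=pickle.load(open('top2.pkl','rb'))['image'][:,:,::-1];s=pickle.load(open('side2.pkl','rb'))['image'][:,:,::-1]
k=[cv2.resize(x,(400,400),interpolation=cv2.INTER_CUBIC) for x in (t[170:310,215:355],s[165:305,240:380])]
cv2.imwrite('pics/d2.png',np.hstack(k))
```

```text
centre (0.5850166082382202, 0.09260976314544678) 0.05783717706799507 mark [array([0.5419, 0.099 ])] tip [0.4331 0.0953] peg [array([0.7703, 1.1587]), array([0.6705, 0.7887]), array([0.854 , 0.9304]), array([0.7756, 0.837 ]), array([0.844 , 0.8418]), array([0.8313, 0.7963]), array([0.8125, 0.756 ]), array([0.6948, 0.517 ]), array([0.6664, 0.3326]), array([0.6621, 0.482 ]), array([0.7081, 0.4706]), array([0.6255, 0.0883])]
max() iterable argument is empty
```

View pics/d2.png

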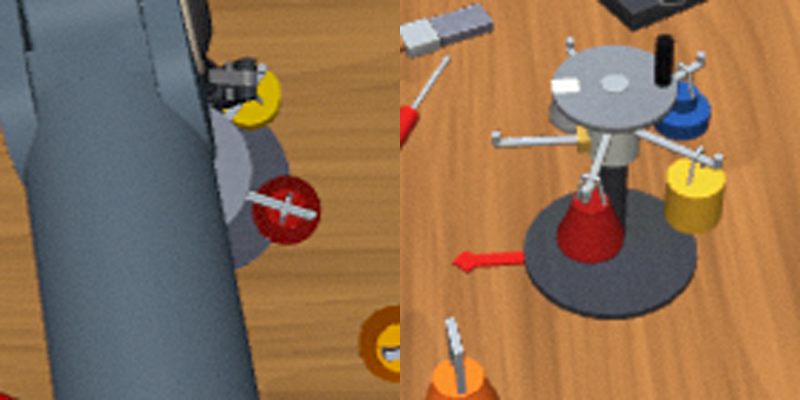

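View pics/wrist2.png

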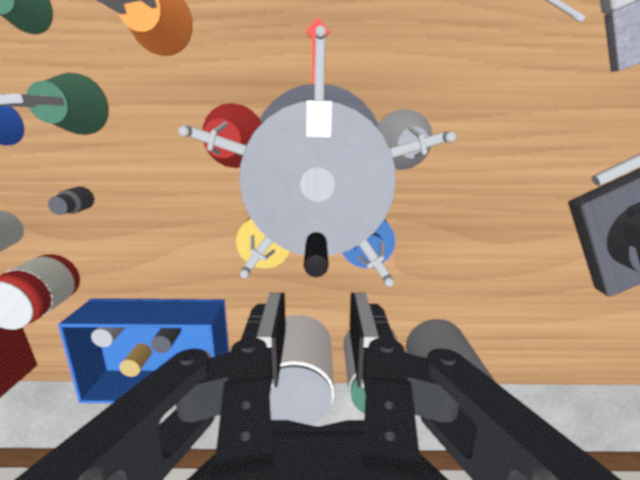

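Run:
```python
from car import *
f=pickle.load(open('wrist2.pkl','rb'));carousel(f)
s=pickle.load(open('side2.pkl','rb'));P=cloud(s)
# rod in side view: points near hook line
m=(abs(P[...,1]-.097)<.02)&(P[...,0]>.47)&(P[...,0]<.53)&(P[...,2]>.13)&(P[...,2]<.21)
print('rod cloud',m.sum(),np.nanmean(P[m],0)); 
for a,c,b,st in blobs(m,8): print(a,c,st)
v,u=np.where(m)
for uu in np.unique(u):
    vv=v[u==uu];d=[]
    for x in (vv.min()-.5,vv.max()+.5):
        c,dd=ray(s,uu,x);k=(.0965-c[1])/dd[1];d.append((c+dd*k)[[0,2]])
    print(uu,vv.min(),vv.max(),np.ravel(d))
```

```text
centre (0.5856713056564331, 0.09795010089874268) 0.05463061109185219 mark [array([0.5428, 0.0983])] tip [0.4348 0.0975] peg [array([0.6247, 0.0974]), array([0.673 , 0.0738]), array([0.6736, 0.1232]), array([0.6582, 0.0606]), array([0.6577, 0.1361]), array([0.6647, 0.058 ]), array([0.6641, 0.1386]), array([0.7532, 0.0962])]
rod cloud 73 [0.499  0.0957 0.1585]
73 [280.7671 213.9315] [272 211  21   6  73]
272 211 215 [0.4772 0.1713 0.4765 0.154 ]
273 211 216 [0.4797 0.1711 0.4789 0.1502]
274 211 216 [0.4823 0.171  0.4814 0.15  ]
275 213 216 [0.4845 0.1638 0.484  0.1498]
276 213 216 [0.4871 0.1636 0.4865 0.1496]
277 213 216 [0.4896 0.1635 0.4891 0.1494]
278 213 215 [0.4921 0.1633 0.4918 0.1528]
279 213 215 [0.4947 0.1631 0.4943 0.1526]
280 213 215 [0.4972 0.1629 0.4969 0.1524]
281 213 215 [0.4998 0.1627 0.4994 0.1522]
282 213 215 [0.5023 0.1625 0.502  0.152 ]
283 213 215 [0.5049 0.1623 0.5046 0.1518]
284 213 215 [0.5074 0.1621 0.5071 0.1516]
285 213 215 [0.51   0.1619 0.5097 0.1514]
286 213 215 [0.5125 0.1617 0.5123 0.1512]
287 213 215 [0.5151 0.1615 0.5148 0.151 ]
288 213 215 [0.5176 0.1613 0.5174 0.1508]
289 213 215 [0.5202 0.1611 0.52   0.1506]
290 213 215 [0.5227 0.1609 0.5225 0.1504]
291 213 215 [0.5253 0.1607 0.5251 0.1502]
292 213 215 [0.5278 0.1605 0.5277 0.15  ]
```

Run:
```python
from car import *
from plant import robot
y=np.radians(90)
robot.grip(0,strength=25)
robot.move_straight([.503,.0968,.30],vel=.25,attitude=[np.pi,0,y])
robot.move_straight([.503,.0968,.190],vel=.15)
robot.sleep(.3)
s=robot.sense();f0=s['wrist_force'];print(s['t'],s['tcp_pos'],f0,s['opening'])
print(robot.move_straight([.503,.0968,.160],vel=.012,contact_N=1.5))
robot.sleep(.2)
s=robot.sense();print(s['t'],s['tcp_pos'],s['wrist_force']-f0)
z=s['tcp_pos'][2]
for dz in (.0005,.001,.0015):
    robot.move_straight([.503,.0968,z+dz],vel=.01);robot.sleep(.15)
    s=robot.sense();print(s['t'],s['tcp_pos'],s['wrist_force']-f0)
robot.move_straight([.503,.0968,.30],vel=.25)
```

```text
13.6 [0.5033 0.0969 0.1907] [-0.0057  0.4909  0.0718] 0.0028130006249799393
True
15.45 [0.5029 0.0968 0.1681] [0.7535 0.5869 2.7001]
15.8583 [0.5029 0.0968 0.1686] [ 0.5462 -0.3423  1.6108]
16.2583 [0.503  0.0968 0.1691] [ 0.4429 -0.3678  1.3959]
16.6583 [0.5028 0.0967 0.1695] [-0.1801 -0.3688  0.4962]
```

Run:
```python
from car import *
from plant import robot
robot.grip(.75)
robot.goto([.578,-.197,.28],[np.pi,0,np.radians(94.2)])
s=robot.sense();print(s['t'],s['tcp_pos'])
f=robot.grab_frame('wrist');pickle.dump(f,open('w3.pkl','wb'));cv2.imwrite('pics/w3.png',f['image'][:,:,::-1])
P=cloud(f)
m=(P[...,2]>.098)&(P[...,2]<.125)&(abs(P[...,0]-.528)<.05)&(abs(P[...,1]+.197)<.05)
for a,c,b,st in blobs(m,20):
    q=P[b];w,v=np.linalg.eigh(np.cov(q[:,:2].T));print('br',a,c,q.mean(0),v[:,1],np.sqrt(w*12))
    box=cv2.minAreaRect(cv2.findContours(b.astype(np.uint8),0,1)[0][0]);pts=[onz(f,*p,.112)[:2] for p in cv2.boxPoints(box)];print(pts,np.mean(pts,0))
```

```text
19.125 [ 0.5784 -0.195   0.28  ]
br 488 [317.8566 158.0266] [ 0.5264 -0.1972  0.1113] [-0.0757  0.9971] [0.0087 0.0378]
[array([ 0.5236, -0.2159]), array([ 0.5208, -0.1789]), array([ 0.529 , -0.1781]), array([ 0.5319, -0.2154])] [ 0.5263 -0.1971]
```

View pics/w3.png

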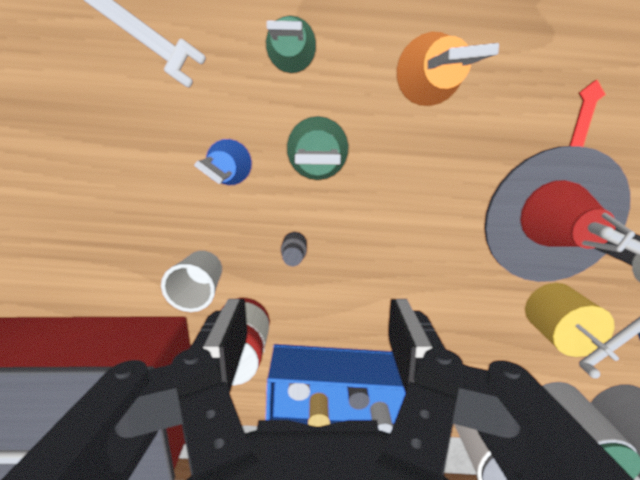

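Run:
```python
from car import *
from plant import robot
a=[np.pi,0,np.radians(94.3)]
robot.move_straight([.5272,-.197,.18],vel=.2,attitude=a)
robot.move_straight([.5272,-.197,.088],vel=.1)
robot.sleep(.2);s=robot.sense();f0=s['wrist_force'];print(s['t'],s['tcp_pos'],f0)
robot.grip(0,strength=50);robot.sleep(.2)
s=robot.sense();print(s['t'],s['tcp_pos'],s['opening'],s['wrist_force'])
robot.move_straight([.5272,-.197,.1815],vel=.15);robot.sleep(.3)
s=robot.sense();print(s['t'],s['tcp_pos'],s['tcp_rot'],s['wrist_force']-f0,s['opening'])
for n in ['side','top']:
    f=robot.grab_frame(n);pickle.dump(f,open(f'{n}4.pkl','wb'))
    cv2.imwrite(f'pics/{n}4.png',f['image'][:,:,::-1])
f=pickle.load(open('side4.pkl','rb'));cv2.imwrite('pics/s4.png',cv2.resize(f['image'][170:370,200:400,::-1],None,fx=3,fy=3,interpolation=cv2.INTER_CUBIC))
```

```text
21.15 [ 0.5276 -0.1971  0.0886] [0.998  0.0026 0.1859]
21.7 [ 0.5274 -0.1973  0.0883] 0.4390051525329294 [ 0.0966 -0.4713  3.8589]
22.775 [ 0.5268 -0.1969  0.1807] [-3.1401 -0.0004  1.6458] [-0.8905  0.2653 -2.1501] 0.43478325218217573
```

View pics/s4.png

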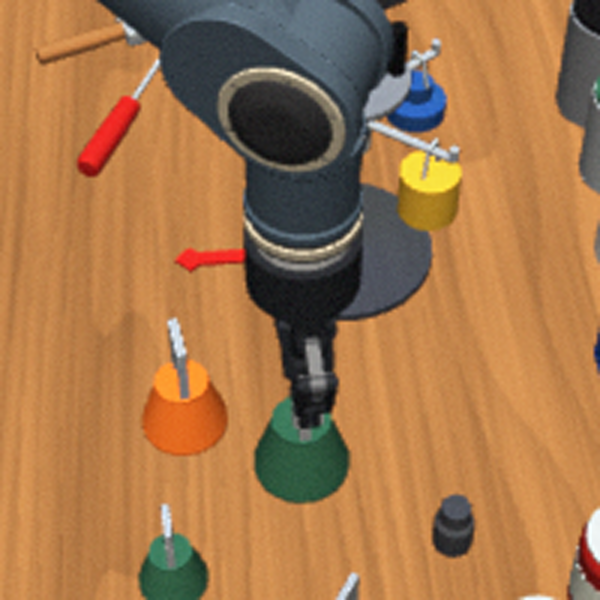

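Run:
```python
from car import *
def shade(f,c,lo,hi):
    P=cloud(f);hsv=cv2.cvtColor(f['image'],cv2.COLOR_RGB2HSV);H,S,V=[hsv[...,i].astype(int) for i in range(3)]
    g=(H>60)&(H<95)&(S>70)&(abs(P[...,0]-c[0])<.05)&(abs(P[...,1]-c[1])<.05)
    q=P[g];z=q[:,2];print(g.sum(),'z pct',np.percentile(z,[1,5,50,90,95,99]))
    k=q[(z>lo)&(z<hi)];print('  crown',len(k),k.mean(0),np.median(k[:,2]))
    ys,xs=np.where(g);j=ys.argmax();
    # lowest image row = near rim bottom edge
    for r in (ys.max(),ys.max()-1):
        print('  row',r,xs[ys==r].mean(), 'cols',xs.min(),xs.max())
    return g
for n,lo,hi in [('side0',.05,.06),('side4',.14,.155)]:
    f=pickle.load(open(n+'.pkl','rb'));g=shade(f,(.528,-.197),lo,hi)
f=pickle.load(open('side4.pkl','rb'))
# project predicted rim circle bottom row for base z
for nm,zs in [('side0',[0]),('side4',[.089,.0924,.095])]:
  f=pickle.load(open(nm+'.pkl','rb'))
  for z in zs:
    pr=np.array([proj(f,(.5272+.036*np.cos(t),-.197+.036*np.sin(t),z)) for t in np.linspace(0,6.28,90)]);print(nm,z,pr[:,1].max(),pr[:,0].min(),pr[:,0].max())
```

```text
638 z pct [0.0056 0.0086 0.0362 0.0567 0.0577 0.059 ]
  crown 195 [ 0.5245 -0.2031  0.0552] 0.055314587160345555
  row 358 300.5 cols 287 314
  row 357 300.5 cols 287 314
672 z pct [0.0976 0.1006 0.1258 0.1486 0.1502 0.3166]
  crown 175 [ 0.5208 -0.2065  0.147 ] 0.14742416993711072
  row 336 300.0 cols 283 318
  row 335 300.0 cols 283 318
side0 0 358.98004337823323 286.0168653418486 316.17323376227347
side4 0.089 338.1245836141415 285.0949404601373 316.9855526575601
side4 0.0924 337.2791333478311 285.0576117014285 317.01844021849007
side4 0.095 336.6300406712628 285.02895498792986 317.0436873212587
```

Run:
```python
from car import *
from plant import robot
a=[np.pi,0,np.radians(90)]
robot.move_straight([.5272,-.197,.27],vel=.2)
robot.move_straight([.435,.0975,.27],vel=.2,attitude=a)
robot.move_straight([.435,.0975,.1823],vel=.15);robot.sleep(.3)
s=robot.sense();print(s['t'],s['tcp_pos'],s['tcp_rot'],s['wrist_force'],s['opening'])
f=robot.grab_frame('side');pickle.dump(f,open('side5.pkl','wb'));cv2.imwrite('pics/s5.png',cv2.resize(f['image'][160:300,210:380,::-1],None,fx=4,fy=4,interpolation=cv2.INTER_CUBIC))
```

```text
26.1917 [0.4354 0.0976 0.183 ] [ 3.1402 -0.0005  1.5708] [ 0.1667 -0.3917 -2.3258] 0.4347791665145677
```

View pics/s5.png

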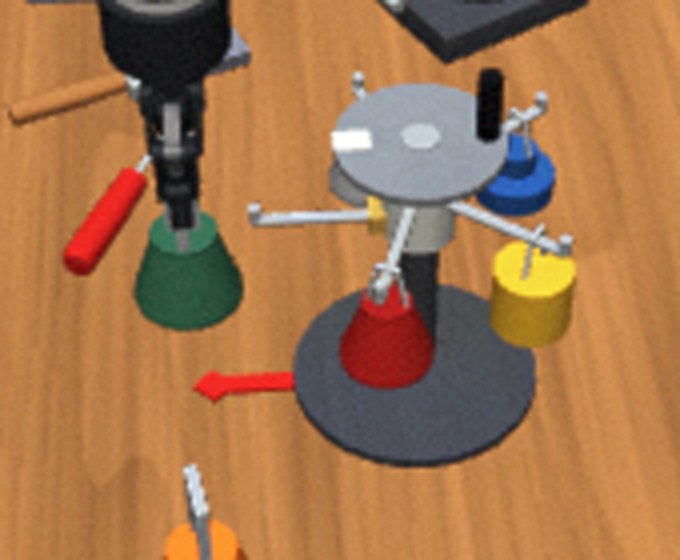

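Run:
```python
from car import *
from plant import robot
print(np.mean([(robot.sleep(.02),robot.sense()['tcp_pos'])[1] for _ in range(8)],0))
f=pickle.load(open('side5.pkl','rb'));P=cloud(f);hsv=cv2.cvtColor(f['image'],cv2.COLOR_RGB2HSV);H,S,V=[hsv[...,i].astype(int) for i in range(3)]
g=(H>60)&(H<95)&(S>70)&(abs(P[...,0]-.435)<.05)&(abs(P[...,1]-.097)<.06)
z=P[g][:,2];k=P[g][(z>.141)&(z<.156)];print(k.mean(0),np.median(k[:,2]),len(k))
m=(abs(P[...,1]-.097)<.02)&(P[...,0]>.49)&(P[...,0]<.53)&(P[...,2]>.13)&(P[...,2]<.21);print('rod',np.nanmedian(P[m][:,2]),np.nanmax(P[m][:,2]))
m=(abs(P[...,1]-.097)<.02)&(P[...,0]>.47)&(P[...,0]<.486)&(P[...,2]>.13)&(P[...,2]<.21);print('tip',np.nanmax(P[m][:,2]), m.sum())
```

```text
[0.4352 0.0976 0.1826]
[0.4342 0.087  0.1484] 0.14938002466782105 137
rod 0.1583231460820598 0.1613876358343961
tip 0.17062842645930199 21
```

Run:
```python
from car import *
from plant import robot
robot.move_straight([.435,.0976,.1816],vel=.05);robot.sleep(.2)
s=robot.sense();f0=s['wrist_force'];print(s['t'],s['tcp_pos'],f0)
print(robot.move_straight([.502,.0976,.1816],vel=.03,contact_N=2.5))
robot.sleep(.1)
s=robot.sense();print(s['t'],s['tcp_pos'],s['wrist_force']-f0)
f=robot.grab_frame('side');pickle.dump(f,open('side6.pkl','wb'));cv2.imwrite('pics/s6.png',cv2.resize(f['image'][160:300,210:380,::-1],None,fx=4,fy=4,interpolation=cv2.INTER_CUBIC))
```

```text
26.825 [0.435  0.0976 0.1816] [ 0.1274 -0.4961 -1.9854]
False
29.3083 [0.5019 0.0976 0.1816] [-0.5405  0.755   0.3641]
```

View pics/s6.png

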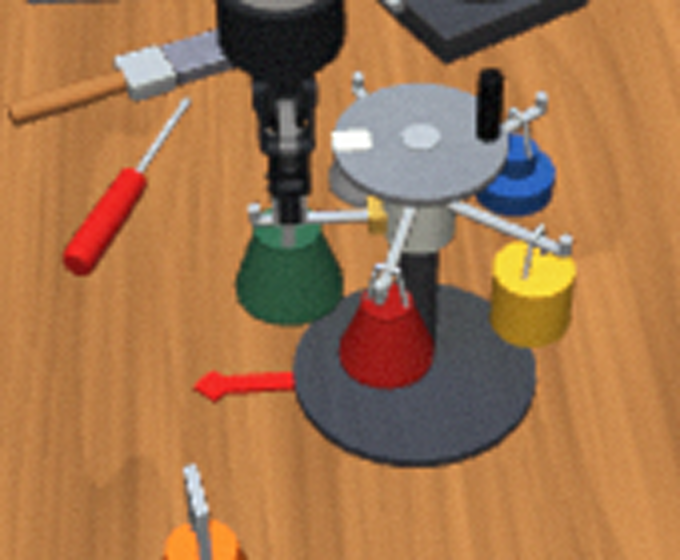

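Run:
```python
from car import *
from plant import robot
robot.move_straight([.502,.0976,.172],vel=.04);robot.sleep(.2)
s=robot.sense();f0=s['wrist_force'];print(s['t'],s['tcp_pos'],f0)
print(robot.move_straight([.502,.0976,.1645],vel=.008,contact_N=1.8))
robot.sleep(.4)
fs=[]
for _ in range(6): robot.sleep(.05);fs.append(robot.sense()['wrist_force']-f0)
s=robot.sense();print(s['t'],s['tcp_pos'],np.mean(fs,0))
```

```text
29.95 [0.5022 0.0976 0.1721] [ 0.011  -0.2702 -3.0967]
True
31.2917 [0.5011 0.0974 0.1661] [2.8439 0.6084 4.1372]
```

Run:
```python
from car import *
from plant import robot
f0=np.array([.011,-.2702,-2.5])
p=robot.sense()['tcp_pos']
def rd(n=8):
    fs=[]
    for _ in range(n): robot.sleep(.04);fs.append(robot.sense()['wrist_force']-f0)
    return np.mean(fs,0)
print(rd())
robot.move_straight([.502,.0976,.1667],vel=.01);robot.sleep(.2)
print(robot.sense()['t'],robot.sense()['tcp_pos'],rd())
f=robot.grab_frame('side');cv2.imwrite('pics/s7.png',cv2.resize(f['image'][160:300,210:380,::-1],None,fx=4,fy=4,interpolation=cv2.INTER_CUBIC))
```

```text
[2.6168 0.8669 3.6761]
32.1167 [0.5012 0.0975 0.1664] [-1.5486  0.2755  3.3698]
```

View pics/s7.png

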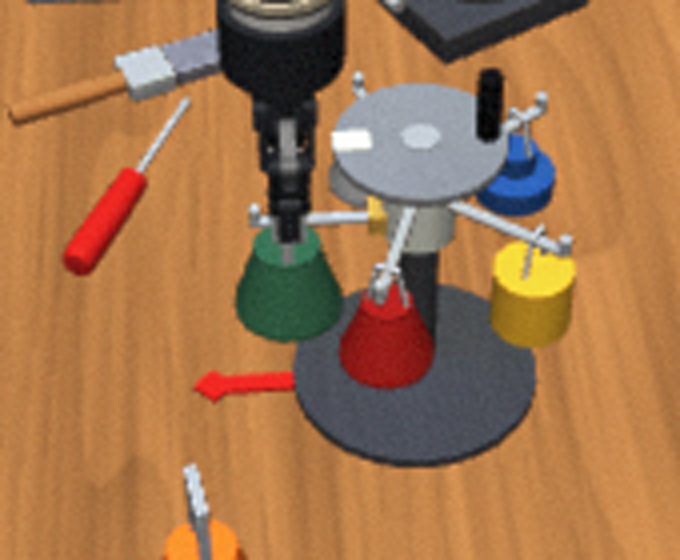

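Run:
```python
from car import *
from plant import robot
robot.grip(.5,strength=20);robot.sleep(.3)
print(robot.sense()['opening'],robot.sense()['wrist_force'])
robot.grip(.75);robot.sleep(.3)
s=robot.sense();print(s['t'],s['wrist_force'])
f=robot.grab_frame('side');cv2.imwrite('pics/s8a.png',cv2.resize(f['image'][160:300,210:380,::-1],None,fx=4,fy=4,interpolation=cv2.INTER_CUBIC))
p=s['tcp_pos'];robot.move_straight([p[0],p[1],.22],vel=.06);robot.move_straight([p[0],p[1],.36],vel=.2)
robot.sleep(1)
for n in ['side','wrist']:
    f=robot.grab_frame(n);pickle.dump(f,open(f'{n}8.pkl','wb'));cv2.imwrite(f'pics/{n}8.png',f['image'][:,:,::-1])
    try: carousel(f)
    except Exception as e: print(e)
f=pickle.load(open('side8.pkl','rb'));cv2.imwrite('pics/s8.png',cv2.resize(f['image'][160:300,210:380,::-1],None,fx=4,fy=4,interpolation=cv2.INTER_CUBIC))
print(robot.sense()['t'])
```

```text
0.5023577239589693 [ 0.2398  1.0604 -0.3602]
33.675 [-0.2109  0.0024  0.2823]
centre (0.5850144028663635, 0.09280742704868317) 0.057654187083244324 mark [array([0.5422, 0.0991])] tip [0.4353 0.095 ] peg [array([0.5553, 0.7951]), array([0.559 , 0.9796]), array([0.5413, 0.6028]), array([0.526 , 0.3898]), array([0.5026, 0.3498]), array([0.6257, 0.0876])]
centre (0.5845295786857605, 0.09792710840702057) 0.05577557906508446 mark [array([0.5434, 0.0984])] tip [0.4346 0.0972] peg [array([0.5872, 0.1624]), array([0.5881, 0.0348]), array([0.6047, 0.1765]), array([0.6039, 0.0208]), array([0.6219, 0.0973]), array([0.6991, 0.2744]), array([ 0.6993, -0.0768]), array([0.6761, 0.2128]), array([0.6857, 0.2125]), array([0.6923, 0.2124])]
36.7167
```

View pics/s8.png

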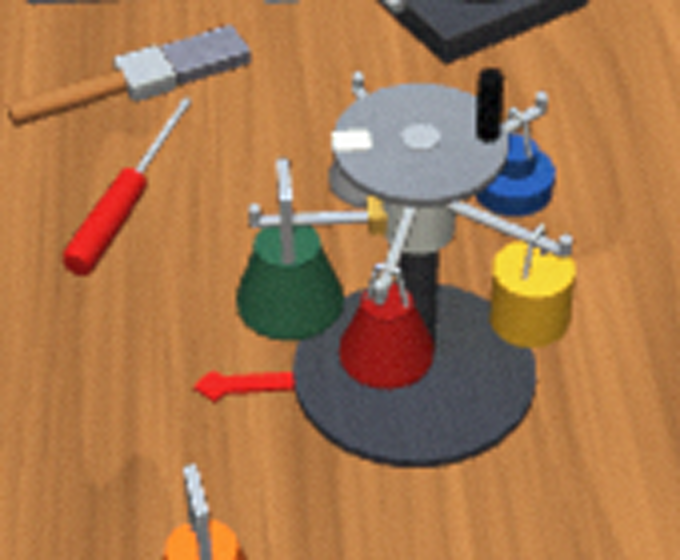

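View pics/wrist8.png

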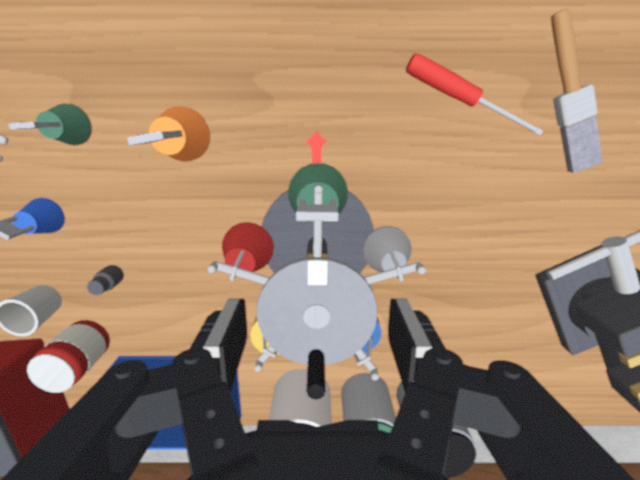

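The green shade hangs upright on the hook behind the tip: bracket at about (285,210) in the side crop and (317,212) in the wrist view. The mark at (317,272), the hook and the pointer at (316,145) lie in one line, and the gripper is clear.

Run:
```python
from plant import robot
print(robot.close_job(), robot.sense()['t'])
```

```text
the job is handed in; nothing more can be done
the job is handed in; nothing more can be done
```

I turned the carousel about 167° by its crank peg, hung the green shade on the empty hook, and handed the job in. I last read the clock at 36.7 s, just before handing in, against the 72 s limit. No verdict is reported.

**Hook height:** Touching the hook from above put the rod's centre at about 155 mm; the side camera gave about 157 mm.

**Hanging the shade:** I gripped the larger green shade by its bracket and threaded it over the tip with under 1 N of force change. I then lowered it until the hook carried roughly its weight. The peak I read was about 4 N, against the 10 N limit. It was still held at that point, and I then opened the fingers and backed away upward.

**Last checks:**
- **Shade:** it hangs upright and still, behind the tip, about 84 mm from the axis, judged from the gripper position at release and the pictures.
- **Rim mark:** it is within about 1 mm of the pointer line by the wrist camera.
- **Camera disagreement:** the side camera puts the disc centre about 5 mm to one side of the other two, which would make the mark offset about 6 mm. That is still inside the 12 mm tolerance.
- **Bystanders and wet parts:** I saw no contact with any of them, but I did not measure the bystanders' positions again at the end.

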